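Shut the ring-handled stopcock under the sliding cover

ROBOT

A 6-joint arm with a two-finger parallel gripper is mounted at the origin on a cart in front of the work surface, level with it; the furniture and walls round the work are solid. World frame = base frame: x ahead of the robot, y to its left, z up, the work surface at z = 0. Lengths are in m, angles in rad, forces in N, time in s.
With the tool pointing down it reaches from about 0.2 to 0.875 m from the base axis. Payload 3.4 kg.
Tool frame: the origin (TCP) lies between the finger pads; the fingertips stand 25 mm ahead of it and the grasp point (between the pads) lies 6 mm ahead of it (r.nose_length is the z of the fingertips in the tool frame, in m); z points along the fingers, y is the line along which they close (so a half turn about z gives the same grasp; the last joint's range is limited). The gripper opens to 94 mm and grips with 3 to 60 N. Pads are 16 mm wide; open, the fingers measure 119 mm over their backs; the gripper's body (75 mm by 177 mm) begins 78 mm behind the grasp point.
Start: joints at [-1.349, 0.276, 1.505, -0, 1.361, -0.121], TCP at [0.193, -0.542, 0.23] pointing down, gripper open.
Joint ranges: [-2.89, 2.89], [-0.75, 2.08], [0.22, 2.7], [-1.18, 4.32], [0.11, 2.71], [-2.7, 2.7]. Speed limits (rad/s): [2.57, 2.57, 3.14, 3.14, 3.14, 3.14].

INTERFACE

Orientations are given as a unit quaternion [w, x, y, z].
In Python, from plant import r, gripper_to, inverse_kinematics, vision, models, telemetry gives the robot as it stands. Calls block until the motion is done:
- r.move_to(position, orientation): joint-space move of the TCP to a pose.
- r.move_l(position, rot=None, vel=0.15, guard=None): straight line of the TCP; rot=None keeps the orientation; vel is the mean speed in m/s. With guard (N) it stops when the force on the tool has changed by that much, and returns True; else False.
- r.movej(angles): joint-space move.
- gripper_to(opening, f_grip=None): finger opening in m; f_grip is the grip in N (None keeps the last); returns when the fingers have stopped.
- r.hold(seconds).
- inverse_kinematics(position, orientation): joint angles nearest the present ones, or None.
- vision.snapshot(name): name is "scene" or "top" or "wrist"; returns the picture (480x640x3 uint8, red, green, blue); there is no depth.
- vision.get_calibration(name): a dict with "fx", "fy", "cx", "cy" (pixels), "position" and "orientation" of the camera in the world. Camera axes: x right, y down, z forward; pixel columns grow to the right and rows downward; lengths in m; the calibration is good to about 2 mm. The wrist camera is an equidistant fisheye: a pixel r from the principal point sees the ray r / f radians off the axis. A picture is of the moment at which its call begins: read the wrist's pose just before it. get_calibration takes no time and is no camera call; for the wrist camera it gives the pose at the moment of the call.
A pose or a line that the arm cannot do raises r.PlanningError and nothing moves.
- r.sign_off(): hands the job in; it is judged then, once.
Trained networks look in the newest picture that a camera, given by its name, has taken for a name from the list of things; names that differ only in an ending like _2 or _b are one class to them, and where a whole thing is asked for, a point or a joint stands for the part that bears it (a point fixed in the world has none). Each returns a list of dicts, best first, with "score" (0 to 1); they miss things now and then, are a little off and sometimes report something else, mostly with a low value. They report only what shows in the picture. A call takes as long as a camera call.
- models.boxes_of(thing, camera): "at" ([x, y, z] in m, in world coordinates, good to about 4 mm: the middle of the surface that is visible of it).
- models.regions_of(thing, camera): "pixels" (480x640 bool, what is visible of it).
- models.mark_of(thing, camera): "at" ([x, y, z] in m, in world coordinates, good to about 4 mm: a listed point, or the origin of a listed thing).
Readings, each from a call of its own:
- telemetry.current_t(): time.
- telemetry.current_joints(): joint angles.
- telemetry.current_dq(): joint speeds.
- telemetry.current_joint_efforts(): joint torques, N m.
- telemetry.current_ee_pos(): TCP position.
- telemetry.current_tool_rot(): TCP orientation.
- telemetry.current_wrist_force(): force on the tool from outside, world axes, zero at the start.
- telemetry.current_torque(): the same for the moment, N m.
- telemetry.current_opening(): finger opening in m.
- telemetry.current_finger_force(): force on a finger pad.
Only numpy, scipy, OpenCV 4.12 (cv2) and the standard library are available. Lean on these libraries where they do the work, as an engineer would, in place of code of your own. Each camera call takes 0.05 s, during which the arm holds its last target. There are 200 camera calls.

TASK

Push the cover of the grey service box along to the left, all the way to the other end of the box, to uncover the two stopcocks; then push the stopcock handle that is marked by a ring at its end clockwise (seen from above) until it is fully shut against its stop. Only push: the cover stays lying flat on the box and is never lifted off, the plain straight handle is left as it is, and so are the jar, the weighing boat and the pen beside the box. Leave the cover at the far end.

Things in the scene. Friction and masses are not known exactly. Their poses are not given: they have to be found in the camera images.
- service_box: Grey channel, 180 (x) x 410 (y) x 57 mm high, fixed; place and yaw vary. Origin: centre of underside; x away from robot, y left along the box. Ledges on its long walls, 48 mm above the bench, carry the cover between guide lips 57 mm high (2.5 mm play a side). Clear width between walls 152 mm. Left half empty; right half (the bay) holds two stopcocks, its right end open above a 13 mm sill.
- cover_stop (a point): Middle of the inner face of the 56 mm high wall at the left end of the box (box y +201 mm), at ledge height, 48 mm above the bench: the cover's left edge rests against it when fully pushed along.
- cover: Loose bare metal cover, 165 (x) x 200 (y) mm, plate 4 mm, about 0.45 kg, on the ledges. Its raised centre panel, 110 x 110 mm, stands 14 mm above the plate (plate top 52, panel top 66 mm above the bench); push on its upright side. Origin: centre of underside, axes as the box. Starts over the bay at box y -100 to -70 mm, slides to +101 mm (at the stop) with 1 to 4 N.
- handle_ring (a joint): Angle of the handle with a ring at its end, rad: 0 = open, in line with the pipe, pointing to box -x (to the robot); grows clockwise seen from above, swinging to box +y (left); 1.571 = shut, pointing to box +y, at its stop. Starts at 0 to 0.3. Stays where it is left; turning takes about 0.06 N m.
- handle_ring_tip (a point): Centre of the ring (30 mm outer diameter) at the end of the marked handle, 57 mm from the pivot, 35 mm above the bench. Dark steel bar 12 mm wide from the hub (radius 11 mm) to the ring; bar and ring reach from 25 to 43 mm above the bench. A copper pipe (top 21 mm above the bench) runs below it along box x.
- handle_ring_pivot (a point): Point on the ring handle's upright pivot axis, 35 mm above the bench, at box x +30 mm and box y -165 or -70 mm (which of the two varies; the plain one has the other). Fixed to the box.
- handle_plain_tip (a point): Point in the plain handle, 57 mm from its pivot, 35 mm above the bench. A straight bar 12 mm wide without a ring, ending 70 mm from its pivot, otherwise as the marked one; it starts 0 to 0.25 rad from open and must not be turned.
- handle_plain_pivot (a point): Point on the plain handle's upright pivot axis, 35 mm above the bench; does not move.
- sample_jar: White jar with a white lid, diameter 59, 68 mm high, standing beyond the right end of the box; bystander. Origin: centre of its underside.
- weigh_boat: White square weighing boat, 87 x 87 x 14 mm, beyond the left end of the box; bystander. Origin: centre of its underside.
- pen: Blue and white pen, 138 mm long, 11 mm thick, lying in front of the box; bystander. Origin: its middle, on the bench.

How it is judged:
On the way, in this order (a step that is already met when the one before it is completed fails the run):
1. the cover has been pushed along to the left end of the box, lying flat (y of cover in the frame of service_box above 0.08 m and z of cover in the frame of service_box below 0.053 m), for 0.2 s.
2. the ring handle has been pushed fully shut (value of joint handle_ring above 1.45 rad), for 0.2 s.
At the end, for the whole second after the job is handed in: The ring handle stands within 0.12 rad of its shut stop (angle over 1.45), the cover lies flat and still on the ledges within 20 mm of the left stop (box y over +80 mm), and the plain handle's tip is within 10 mm of where it was (all of step 1 and value of joint handle_ring above 1.45 rad and angle between cover's own z axis and vertical below 0.05 rad and linear speed of cover below 0.01 m/s and distance of handle_plain_tip from where it was at the start of the episode below 0.01 m); the robot touches nothing.
It fails at once if the cover is lifted off its ledges or tipped (z of cover in the frame of service_box above 0.058 m or angle between cover's own z axis and vertical above 0.12 rad).
It fails at once if the plain handle is turned (distance of handle_plain_tip from where it was at the start of the episode above 0.01 m).
It fails at once if the jar, the weighing boat or the pen is moved (distance of any of sample_jar, weigh_boat, pen from where it was at the start of the episode above 0.02 m).
It also fails if it takes over 48 s, if anything falls off the work surface, if the arm or the gripper's body presses on something with over 40 N, if the wrist force passes 120 N, or if a joint passes its speed limit or range.

## Working session

There is one attempt and no reset: what is moved stays moved. The work goes in short steps, each a Python script; the robot and the scene stay as the last script left them, time stands still between calls to the robot, and variables do not carry over. Pictures are saved under pics/ and viewed, at most 10 in all, crops included, and the job is handed in when it is done.

```bash
mkdir -p pics; ls; python3 - <<'E'
from plant import r, vision, models, telemetry
import cv2
print(telemetry.current_t())
for c in ("scene","top"):
    im=vision.snapshot(c); cv2.imwrite(f"pics/{c}0.png",im[:,:,::-1])
    for t in ("service_box","cover","cover_stop","sample_jar","weigh_boat","pen","handle_ring_tip","handle_plain_tip"):
        m=models.mark_of(t,c); print(c,t,[(round(d["score"],2),[round(float(v),4) for v in d["at"]]) for d in m[:2]])
    k=vision.get_calibration(c); print(k)
print(telemetry.current_t())
E
```

```text
pics
0.0
scene service_box [(0.73, [0.5335, 0.0912, 0.0039])]
scene cover [(0.58, [0.5514, 0.0091, 0.0471])]
scene cover_stop []
scene sample_jar [(0.89, [0.6318, -0.1971, 0.0007])]
scene weigh_boat []
scene pen [(0.56, [0.3789, 0.1334, 0.0023])]
scene handle_ring_tip []
scene handle_plain_tip [(0.48, [0.5982, -0.0645, 0.0377])]
{'fx': 610.1509363320215, 'fy': 610.1509363320215, 'cx': 318.7856476850979, 'cy': 230.21818219926578, 'position': array([-0.32851347, -0.7080582 ,  0.58773699]), 'orientation': array([-0.49770875,  0.77590433, -0.32598773,  0.20973906])}
top service_box [(0.74, [0.5306, 0.0882, -0.0013])]
top cover [(0.59, [0.5514, 0.0075, 0.0453])]
top cover_stop [(0.92, [0.4802, 0.284, 0.0491])]
top sample_jar [(0.78, [0.6309, -0.1947, 0.0])]
top weigh_boat [(0.91, [0.4605, 0.3849, -0.0014])]
top pen [(0.74, [0.4807, 0.2865, 0.0489]), (0.64, [0.3771, 0.1338, 0.001])]
top handle_ring_tip [(0.2, [0.3779, 0.1336, -0.0003])]
top handle_plain_tip []
{'fx': 569.1868493450943, 'fy': 569.1868493450943, 'cx': 312.08835979424606, 'cy': 243.21948880678005, 'position': array([0.2690333 , 0.09154179, 1.48897753]), 'orientation': array([ 0.05279078, -0.70266924,  0.70708163, -0.0592    ])}
0.9
```

View top.

View pics/top0.png

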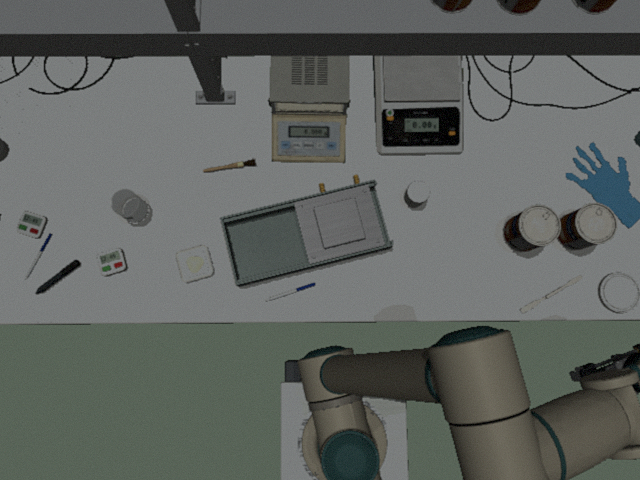

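View pics/scene0.png

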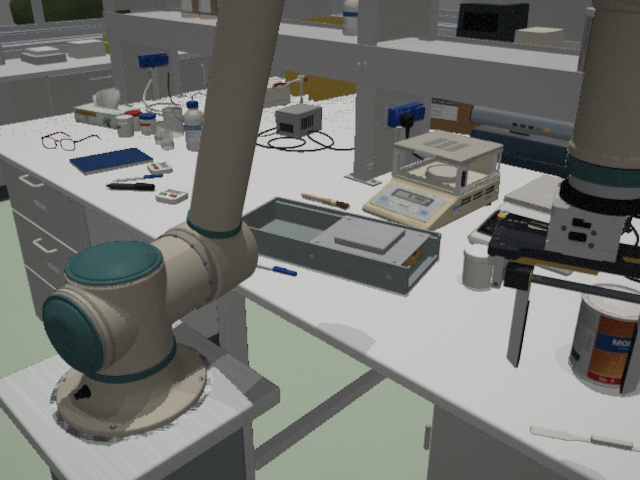

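```bash
cat > h.py <<'E'
import numpy as np, cv2
from scipy.spatial.transform import Rotation as R
from plant import r, gripper_to, inverse_kinematics, vision, models, telemetry
C=np.array([0.532,0.0897]); YAW=0.262; NOSE=r.nose_length
def W(x,y,ztip):  # box xy + fingertip height -> TCP world
    c,s=np.cos(YAW),np.sin(YAW)
    return np.array([C[0]+c*x-s*y, C[1]+s*x+c*y, ztip+NOSE])
def Q(a):  # tool down, tool y along box direction at angle a (box frame)
    a=a+YAW; y=np.array([np.cos(a),np.sin(a),0]); z=np.array([0,0,-1.])
    return R.from_matrix(np.c_[np.cross(y,z),y,z]).as_quat(scalar_first=True)
def st(): print("t",round(telemetry.current_t(),2),"pos",np.round(telemetry.current_ee_pos(),4),"F",np.round(telemetry.current_wrist_force(),2))
E
python3 - <<'E'
from h import *
print(NOSE)
for a in (0,np.pi):
    for da in (0,-np.pi/2):
        print(a,da,np.round(inverse_kinematics(W(0,-.175,.12),Q(a+da)),2))
a=0 if abs(inverse_kinematics(W(0,-.175,.12),Q(0))[5])<abs(inverse_kinematics(W(0,-.175,.12),Q(np.pi))[5]) else np.pi
gripper_to(0.06)
r.move_to(W(0,-.175,.13),Q(a)); st()
r.move_l(W(0,-.175,.0575),vel=.1,guard=6); st()
print(r.move_l(W(0,.058,.0575),vel=.06,guard=12)); st()
im=vision.snapshot("top"); cv2.imwrite("pics/top1.png",im[120:360,150:470,::-1].repeat(2,0).repeat(2,1))
print(models.mark_of("cover","top")[:1])
E
```

```text
0.025
0 0 [-0.26  0.35  1.62 -0.    1.17 -0.52]
0 -1.5707963267948966 [-0.26  0.35  1.62 -0.    1.17  1.05]
3.141592653589793 0 [-0.26  0.35  1.62 -0.    1.17  2.62]
3.141592653589793 -1.5707963267948966 [-0.26  0.35  1.62 -0.    1.17 -2.09]
t 3.77 pos [ 0.5773 -0.0803  0.1551] F [-0.18  0.53  0.06]
t 4.64 pos [ 0.5778 -0.0796  0.083 ] F [-0.22  0.35 -0.92]
True
t 7.74 pos [0.5226 0.1262 0.0825] F [ 0.69 -1.62  1.08]
[{'at': [0.504, 0.1869, 0.0449], 'score': 0.84}]
```

```bash
python3 - <<'E'
from h import *
r.move_l(W(0,.026,.0575),vel=.08)
r.move_l(W(0,.0,.13),vel=.15)
r.move_to(W(-.0,-.24,.17),Q(0)); gripper_to(0.0); st()
B=lambda p:(R.from_euler('z',-YAW).apply(np.array(p)-[*C,0])).round(4)
for c in ("scene","top","wrist"):
    im=vision.snapshot(c)
    cv2.imwrite(f"pics/{c}2.png",cv2.resize(im[150:300,280:430],(600,600))[:,:,::-1] if c=="top" else im[:,:,::-1])
    for t in ("handle_ring_tip","handle_ring_pivot","handle_plain_tip","handle_plain_pivot","cover"):
        print(c,t,[(round(d["score"],2),B(d["at"])) for d in models.mark_of(t,c)[:2]])
st()
E
```

```text
t 10.74 pos [ 0.5942 -0.1422  0.195 ] F [ 0.4  -1.06  0.72]
scene handle_ring_tip [(0.6, array([-0.0332, -0.152 ,  0.0366]))]
scene handle_ring_pivot [(0.93, array([ 0.0244, -0.1646,  0.0385])), (0.55, array([-0.135 ,  0.0858,  0.0043]))]
scene handle_plain_tip [(0.54, array([-0.0256, -0.0595,  0.0365]))]
scene handle_plain_pivot [(0.55, array([ 0.0311, -0.0673,  0.0323]))]
scene cover [(0.95, array([-0.0014,  0.1007,  0.0488])), (0.62, array([ 2.700e-03,  3.062e-01, -1.000e-04]))]
top handle_ring_tip [(0.57, array([-0.0281, -0.1557,  0.0347]))]
top handle_ring_pivot [(0.65, array([ 0.0231, -0.1588,  0.0363]))]
top handle_plain_tip [(0.67, array([-0.0315, -0.0555,  0.0337]))]
top handle_plain_pivot [(0.87, array([ 0.0256, -0.0688,  0.0355]))]
top cover [(0.8, array([-0.0038,  0.1006,  0.0465]))]
wrist handle_ring_tip [(0.86, array([-0.0347, -0.1537,  0.0312]))]
wrist handle_ring_pivot [(0.92, array([ 0.0251, -0.1605,  0.0333]))]
wrist handle_plain_tip [(0.8, array([-0.0317, -0.0581,  0.0338]))]
wrist handle_plain_pivot [(0.78, array([ 0.0271, -0.071 ,  0.0372]))]
wrist cover [(0.21, array([-0.0347, -0.1564,  0.0325]))]
t 11.64 pos [ 0.5942 -0.1421  0.195 ] F [0.26 0.1  0.49]
```

View pics/wrist2.png

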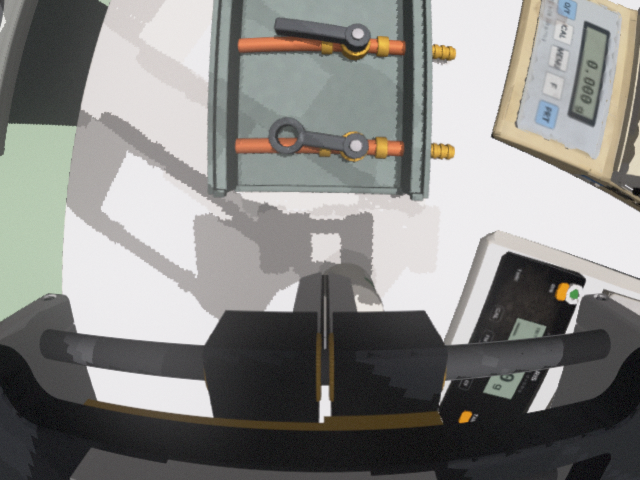

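View pics/top2.png

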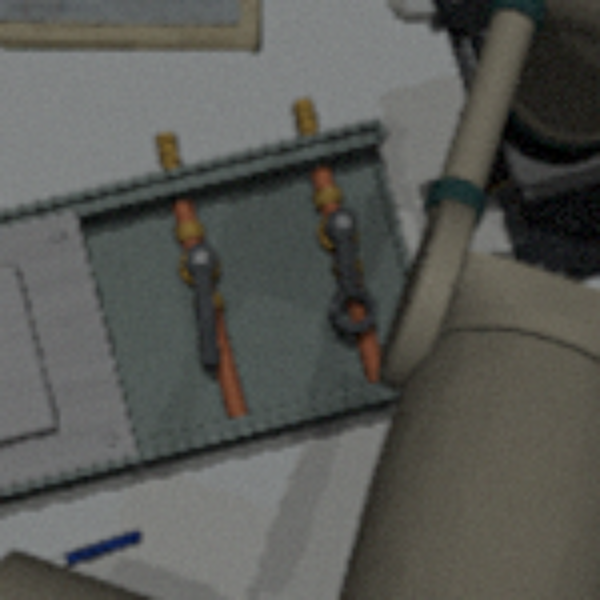

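```bash
python3 - <<'E'
from h import *
P=np.array([.0265,-.163]); z=.030
def go(th,extra=0,**k):
    d=np.array([-np.cos(th),np.sin(th)]); n=np.array([np.sin(th),np.cos(th)])
    p=P+.030*d-(.014-extra)*n
    return r.move_l(W(*p,z),rot=Q(-th),**k)
r.move_l(W(-.0035,-.200,.09),vel=.2)
print(r.move_l(W(-.0035,-.200,z),vel=.08,guard=6)); st()
for th in list(np.arange(0,1.5,.2))+[1.5,1.6,1.68]:
    g=go(th,.0,vel=.04,guard=12)
    print(round(th,2),g,np.round(telemetry.current_wrist_force(),1))
    if g: break
st()
for c in ("wrist","top"):
    im=vision.snapshot(c)
    cv2.imwrite(f"pics/{c}3.png",cv2.resize(im[150:300,280:430],(600,600))[:,:,::-1] if c=="top" else im[:,:,::-1])
    print([np.round(d["at"],4) for t in ("handle_ring_tip","handle_ring_pivot") for d in models.mark_of(t,c)[:1]])
E
```

```text
False
t 13.14 pos [ 0.5809 -0.1046  0.0554] F [ 0.57 -0.27  0.35]
0.0 False [-0.5 -1.6  0.5]
0.2 False [ 1.4 -3.1 -0.6]
0.4 False [ 0.2 -3.  -0.5]
0.6 False [ 0.2 -3.6  0.4]
0.8 False [-0.3 -2.9  1. ]
1.0 False [-0.9 -2.4  1.6]
1.2 False [-1.6 -1.9  0.2]
1.4 False [-2.3 -2.5  0. ]
1.5 False [-4.1 -3.1  0.3]
1.6 False [-6.8 -6.   3. ]
1.68 False [-11.1  -7.7   6.4]
t 17.07 pos [ 0.5759 -0.035   0.0545] F [-11.08  -7.74   6.39]
[array([ 0.5856, -0.0064,  0.0304]), array([ 0.5966, -0.0621,  0.0331])]
[array([ 4.603e-01,  3.841e-01, -3.000e-04])]
```

View pics/wrist3.png

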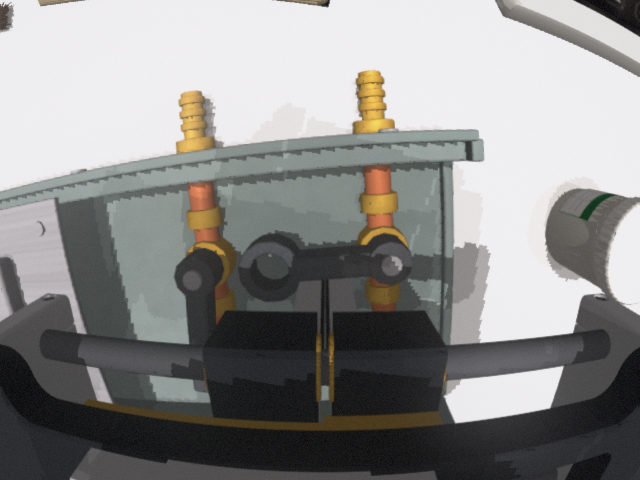

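```bash
python3 - <<'E'
from h import *
B=lambda p:(R.from_euler('z',-YAW).apply(np.array(p)-[*C,0])).round(4)
r.move_l(W(-.006,-.134,.030),vel=.06)
r.move_l(W(-.006,-.134,.15),vel=.15)
r.move_l(W(-.02,-.24,.19),vel=.2); st()
for c in ("wrist","scene"):
    im=vision.snapshot(c); cv2.imwrite(f"pics/{c}4.png",im[:,:,::-1])
    for t in ("handle_ring_tip","handle_ring_pivot","handle_plain_tip","handle_plain_pivot","cover"):
        print(c,t,[(round(d["score"],2),B(d["at"])) for d in models.mark_of(t,c)[:1]])
st()
E
```

```text
t 19.55 pos [ 0.5741 -0.1465  0.2141] F [ 0.02  0.31 -0.37]
wrist handle_ring_tip [(0.76, array([ 0.0267, -0.1074,  0.0288]))]
wrist handle_ring_pivot [(0.62, array([ 0.0236, -0.1652,  0.0307]))]
wrist handle_plain_tip [(0.72, array([-0.0277, -0.057 ,  0.0392]))]
wrist handle_plain_pivot [(0.7, array([ 0.0264, -0.069 ,  0.036 ]))]
wrist cover [(0.78, array([-0.0052,  0.1042,  0.0451]))]
scene handle_ring_tip [(0.8, array([ 0.0241, -0.1083,  0.035 ]))]
scene handle_ring_pivot [(0.67, array([ 0.024 , -0.1652,  0.039 ]))]
scene handle_plain_tip [(0.59, array([-0.0305, -0.0585,  0.0374]))]
scene handle_plain_pivot [(0.62, array([ 0.0286, -0.071 ,  0.0348]))]
scene cover [(0.63, array([-0.    ,  0.1007,  0.0476]))]
t 20.15 pos [ 0.5749 -0.1471  0.215 ] F [-0.25 -0.79  0.62]
```

View pics/wrist4.png

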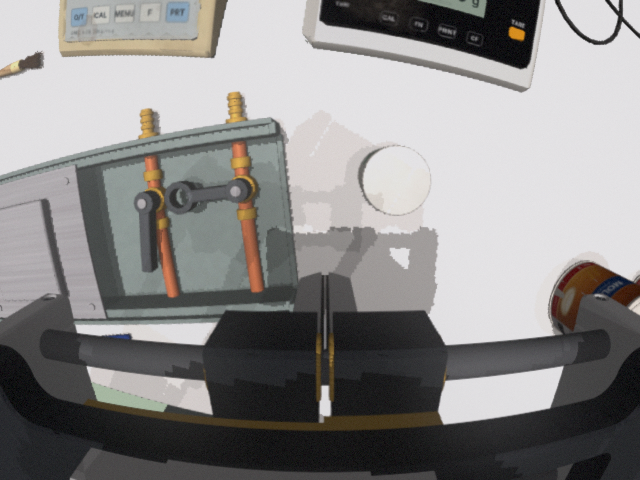

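The picture shows the ring handle (ring at 181,197, pivot at 241,188) square to its pipe, so it is shut. The plain handle (148,203 to 149,268) hasn't moved, the cover is at the far end, and the jar (395,180) is untouched.

```bash
python3 -c "
from h import *
print(r.sign_off())"
```

```text
the job is handed in; nothing more can be done
None
```

The cover is at the left stop, the ring handle is pushed shut against its stop, the plain handle has not moved, and the job was handed in at about 20 s; no verdict came back.

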